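Press the guarded lever of the cup press

ROBOT

A 6-joint arm with a two-finger parallel gripper is mounted at the origin on a cart in front of the work surface, level with it; the furniture and walls round the work are solid. World frame = base frame: x ahead of the robot, y to its left, z up, the work surface at z = 0. Lengths are in m, angles in degrees, forces in N, time in s.
With the tool pointing down it reaches from about 0.4 to 0.825 m from the base axis. Payload 7 kg.
Tool frame: the origin (TCP) lies at the very end of the fingers, on their centre line; the grasp point (between the pads) lies 19 mm behind it (r.grip_depth is the distance from the TCP to the grasp point, in m); z points along the fingers, y is the line along which they close (so a half turn about z gives the same grasp; the last joint's range is limited). The gripper opens to 88 mm and grips with 3 to 60 N. Pads are 19 mm wide; open, the fingers measure 130 mm over their backs; the gripper's body (78 mm by 193 mm) begins 47 mm behind the grasp point.
Start: joints at [80.163, 20.546, 0.682, 0, -70.136, -16.507], TCP at [0.3, 0.605, 0.227] pointing down, gripper open.
Joint ranges: [-176.03, 176.03], [-82.01, 121.73], [-58.28, 71.71], [-173.87, 95.51], [-174.79, -0.11], [-173.66, 173.66]. Speed limits (degrees/s): [136.94, 136.94, 172.46, 180, 180, 180].

INTERFACE

Orientations are given as [roll, pitch, yaw] about the fixed x, y, z axes, in that order (R = Rz(yaw) Ry(pitch) Rx(roll)).
In Python, from plant import r gives the robot as it stands.
- The arm moves only by the tool play_rows, never from a script. Its argument "rows" is a list that holds one entry, the list of rows, each a list of 5 numbers: the closure, from 0 (fully open) to 1 (shut), then the shift along the tool's x, y, z each as a share of 0.5 m, from -1 to 1, then the turn about the tool's z as a share of 1.5 rad, from -1 to 1. A call has exactly 8 rows; each row is the pose to reach, as a shift and turn from the pose commanded when the call began, along the tool's axes at that moment; what a row does not reach only later rows make up. A row lasts 1/12 s, in which the tool goes at most 41.7 mm and 7.16 degrees, less where a joint would pass 70% of its speed; a pose out of reach is approached as far as the arm can. A call with a number of a shift or a turn outside -1 to 1 is refused whole. A call with a gripper value outside its range is refused whole. The fingers move at their own pace and stop on an object; "squeeze" is the grip in N (left out, the last holds). Time passes only in rows, so rows that repeat a pose let the fingers close, or fill a call up. It gives the time, the measured TCP pose, the force, the opening and the grip force at its end, in the units of the state.
- r.get_state(): the state, without advancing time (a new reading comes with each control period).
- r.capture(name): name is "scene" or "top" or "wrist"; returns the picture (384x512x3 uint8, red, green, blue); there is no depth.
- r.camera_info(name): a dict with "fovy" (degrees; the focal length in pixels is half the picture's height over the tangent of half this angle, whatever the lens; pixels are square), "cx", "cy" (the principal point, pixels), "pose" (4x4, takes a point from camera to world coordinates). Camera axes: x right, y down, z forward; pixel columns grow to the right and rows downward; lengths in m; the calibration is good to about 2 mm. A picture is of the moment at which its call begins: read the wrist's pose just before it. camera_info takes no time and is no camera call; for the wrist camera it gives the pose at the moment of the call.
- r.close_job(): hands the job in; it is judged then, once.
The state is a dict: "time_s": time; "joints": joint angles; "qd": joint speeds; "joint_torque": joint torques, N m; "tcp_pos": TCP position; "eef_rot": TCP orientation; "contact_force": force on the tool from outside, world axes, zero at the start; "moment": the same for the moment, N m; "gripper_width": finger opening in m; "gripper_force": force on a finger pad.
Only numpy, scipy, OpenCV 4.12 (cv2) and the standard library are available. Lean on these libraries where they do the work, as an engineer would, in place of code of your own. Each camera call takes 0.05 s, during which the arm holds its last target. There are 200 camera calls.

TASK

A white cup stands in one of the two bays of the cup press. With the fingertips, reach through the window of the yellow guard in front of that bay and press the red lever inside all the way down to its stop, so that the press head above the cup comes down to the rim; then draw back out. Do not touch the guard or any other part of the machine, leave the other lever up, and leave the cup and everything standing around the machine where it is.

Things in the scene. Friction and masses are not known exactly. Their poses are not given: they have to be found in the camera images.
- press: Twin cup press, fixed to the worktop, 272 (x, depth) x 276 (y, width) x 288 mm high. Origin: centre of its underside, on the worktop. Its +x points from the guard (the side of the robot) to the back wall, +y to the left bay, z up. The two bays lie at y = +65 mm (left) and y = -65 mm (right); the machine is turned by up to about 0.25 rad.
- press_frame: Fixed body with its 12 mm base plate; origin and axes of the press. Must not be touched. Guard over the front half: 5 mm panel (x -134 to -2 mm) sloping 15 degrees, top face 59 mm high at the robot's side, 93 mm at the back, walled in below; a window 70 mm along the slope by 70 mm wide (y) before each bay. Behind it a white pedestal, back wall and top beam (x +50 to +130, z 235 to 260 mm).
- rest_left (a point): Centre of the top of the left bay's round rubber rest, on the pedestal (press frame: x +70, y +65, z 43 mm).
- rest_right (a point): The same for the right bay (x +70, y -65, z 43 mm).
- window_left (a point): Centre of the left window, level with the panel's top face (press frame: x -72, y +65, z 75 mm).
- window_right (a point): Centre of the right window, likewise (x -72, y -65, z 75 mm).
- lever_left_pad (a point): Centre of the top face of the left lever's red pad (40 x 44 mm, 8 mm thick), straight below the centre of the left window; 55 mm above the worktop with the lever up, about 39 mm with it fully down. Moves with the lever.
- lever_right_pad (a point): The same for the right lever, below the right window.
- lever_left (a joint): Left lever, hinged across the machine (along y) 62 mm behind the pad's centre, at a height of 50 mm. 0 = up (level), 0.26 rad = fully down at its stop (the pad's centre 16 mm lower, the pad sloping down towards the robot). A stiff hinge: pressing the pad takes about 5 to 6 N, and the lever stays where it is left. Geared to the head of its bay.
- lever_right (a joint): The same for the right lever.
- head_left: Press head of the left bay: steel disc 76 mm across, rubber below, on a rod through the top beam. Origin: centre of its underside, 158 mm above the worktop with the lever up and 113 mm with it fully down, 2 mm over the cup's rim. Driven by the lever; must not be touched.
- head_right: The same for the right bay.
- cup_01: White cup, 80 mm across, 68 mm high, loose, upright on the rubber rest of one bay, left or right. Origin: centre of its underside.
- sachet_05: Blue tea sachet, 58 x 68 x 10 mm, lying on the rubber rest of the other bay. Origin: centre of its underside.
- cream_jug: White jug, 67 x 103 x 85 mm high, loose, standing to the left of the press. Bystander. Origin: centre of its underside.
- tape: Roll of brown tape, 96 mm across, 48 mm high, loose, lying to the right of the press. Bystander. Origin: centre of its underside.
- teaspoon_a: Steel teaspoon, 130 mm long, loose, lying in front of the press, across it. Bystander. Origin: centre of its underside.
Not all that is in view belongs to the job. What is shaped like the cup_01 but purple is not meant.

How it is judged (in metres and radians):
On the way:
1. the lever before the cup is pressed fully down, the other left up (((y of cup_01 in the frame of press above 0 m and value of joint lever_left above 0.235 rad and value of joint lever_right below 0.04 rad) or (y of cup_01 in the frame of press below 0 m and value of joint lever_right above 0.235 rad and value of joint lever_left below 0.04 rad))), for 0.2 s.
At the end, for the whole second after the job is handed in: The lever of the bay with the cup is within 0.025 rad of its stop (above 0.235 rad) and the other below 0.04 rad, both at rest; the cup upright; cup and sachet within 8 mm, jug, tape and teaspoon within 15 mm of where they began (((y of cup_01 in the frame of press above 0 m and value of joint lever_left above 0.235 rad and value of joint lever_right below 0.04 rad) or (y of cup_01 in the frame of press below 0 m and value of joint lever_right above 0.235 rad and value of joint lever_left below 0.04 rad)) and velocity of joint lever_left between -0.05 and 0.05 rad/s and velocity of joint lever_right between -0.05 and 0.05 rad/s and angle between cup_01's own z axis and vertical below 0.1 rad and not (distance of cup_01 from where it was at the start of the episode above 0.008 m) and not (distance of sachet_05 from where it was at the start of the episode above 0.008 m) and not (distance of cream_jug from where it was at the start of the episode above 0.015 m) and not (distance of tape from where it was at the start of the episode above 0.015 m) and not (distance of teaspoon_a from where it was at the start of the episode above 0.015 m)); the robot touches nothing.
It fails at once if the robot touches the guard or the rest of the machine's body, base plate included (more than 0.5 N) (contact force between any of the fingers, the arm and press_frame above 0.5 N).
It fails at once if the robot touches a press head (contact force between any of the fingers, the arm and head_left above 0.5 N or contact force between any of the fingers, the arm and head_right above 0.5 N).
It fails at once if the lever of the bay without the cup is pressed (beyond 0.04 rad) ((y of cup_01 in the frame of press above 0 m and value of joint lever_right above 0.04 rad) or (y of cup_01 in the frame of press below 0 m and value of joint lever_left above 0.04 rad)).
It fails at once if the cup or the sachet is shifted by more than 8 mm or lifted (distance of any of cup_01, sachet_05 from where it was at the start of the episode above 0.008 m).
It fails at once if the jug, the tape roll or the teaspoon is moved by more than 15 mm or lifted (distance of any of cream_jug, tape, teaspoon_a from where it was at the start of the episode above 0.015 m).
It also fails if it takes over 42 s, if anything falls off the work surface, if the arm or the gripper's body presses on something with over 40 N, if the wrist force passes 120 N, or if a joint passes its speed limit or range.

## Working session

There is one attempt and no reset: what is moved stays moved. The work goes in short steps, Python scripts to look and compute and a tool call to move; the robot and the scene stay as the last step left them, time stands still between calls to the robot, and variables do not carry over. Pictures are saved under pics/ and viewed, at most 10 in all, crops included, and the job is handed in when it is done.

Besides the shell and the picture viewer there is one more tool, called after ">>>" as name(argument=value, ...), one argument or row to a line, values as JSON. play_rows: Moves the arm, as the interface text tells. Its arguments: {"type":"object","properties":{"rows":{"type":"array","items":{"type":"array","items":{"type":"array","items":{"type":"number"}}}},"squeeze":{"type":"number"}},"required":["rows"]}

```bash
mkdir -p pics
python3 - <<'E'
from plant import r
import cv2,numpy as np
s=r.get_state();print(s)
for n in("scene","top"):
    i=r.camera_info(n);print(n,i)
    cv2.imwrite(f"pics/{n}0.png",cv2.resize(r.capture(n)[:,:,::-1],(800,600),interpolation=cv2.INTER_CUBIC))
E
```

```text
{'time_s': 0.0, 'joints': array([ 8.01630880e+01,  2.05921200e+01,  6.32457552e-01, -1.84979002e-02,
       -7.01361985e+01, -1.65085816e+01]), 'qd': array([-0.0150281 ,  0.04185001, -0.04012582,  0.00692557,  0.02069624,
        0.08223736]), 'joint_torque': array([-1.52482065e-03, -5.82712448e+01,  2.93063629e+01,  6.99763566e+00,
        6.81553240e-03, -1.59062547e-04]), 'tcp_pos': array([0.29935033, 0.60443395, 0.22561007]), 'eef_rot': array([ 1.79903149e+02, -1.05699624e-02, -2.63517845e+01]), 'contact_force': array([ 0.35443662,  0.16854639, -0.98567356]), 'moment': array([-0.03095111, -0.00302932, -0.01977289]), 'gripper_force': 0.0, 'gripper_width': 0.08758301646189165}
scene {'fovy': 42.68488845604618, 'cx': 266.84394019227875, 'cy': 197.01658361687214, 'pose': array([[ 0.63240627, -0.5300413 ,  0.56490577, -0.07498561],
       [-0.77460862, -0.42647492,  0.46701245, -0.44141869],
       [-0.00661774, -0.73292248, -0.68027997,  0.87124288],
       [ 0.        ,  0.        ,  0.        ,  1.        ]])}
top {'fovy': 47.24431127604273, 'cx': 261.711215858084, 'cy': 194.62711123919854, 'pose': array([[-9.03786602e-03, -9.95511496e-01,  9.42081612e-02,
         4.08972624e-01],
       [-9.99957414e-01,  9.17359858e-03,  1.00778654e-03,
         7.34992375e-02],
       [-1.86749094e-03, -9.41950410e-02, -9.95552011e-01,
         1.24556117e+00],
       [ 0.00000000e+00,  0.00000000e+00,  0.00000000e+00,
         1.00000000e+00]])}
```

View pics/scene0.png

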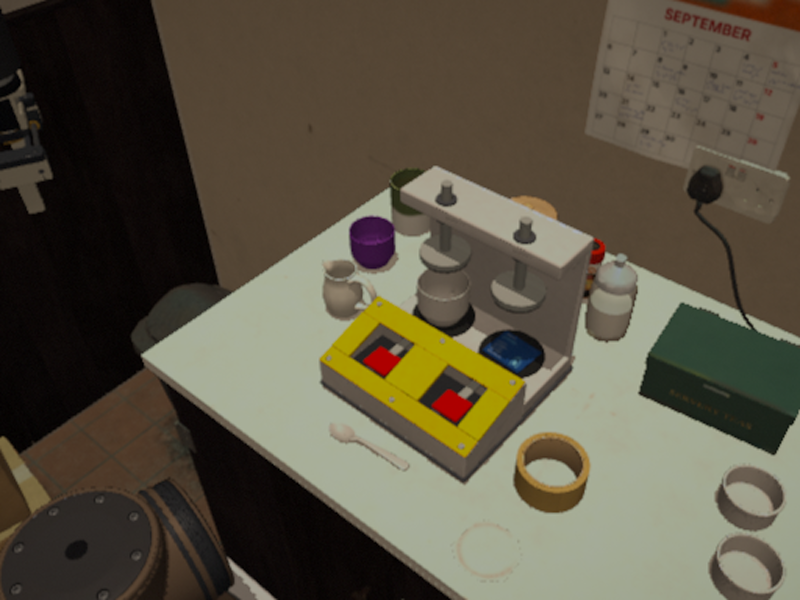

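View pics/top0.png

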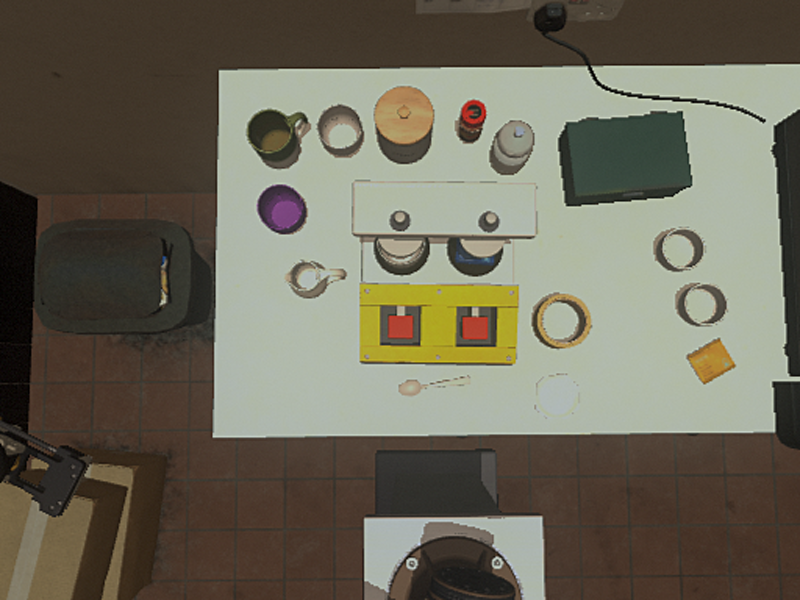

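The top view puts the white cup in the left bay (about 402,253) and the sachet in the right (475,253). The yellow guard spans (360–517, 283–364), and the spoon lies in front of it. Next I fit the press pose.

```bash
cat > h.py <<'E'
from plant import r
import cv2,numpy as np
from scipy.optimize import least_squares
def proj(i,P):
    T=np.linalg.inv(i["pose"]);f=192/np.tan(np.radians(i["fovy"]/2))
    c=P@T[:3,:3].T+T[:3,3];return c[:,:2]/c[:,2:]*f+[i["cx"],i["cy"]]
def corners(img):
    h=cv2.cvtColor(img,cv2.COLOR_RGB2HSV)
    m=cv2.inRange(h,(24,150,70),(34,255,255))
    cs=cv2.findContours(m,cv2.RETR_EXTERNAL,cv2.CHAIN_APPROX_NONE)[0]
    c=cv2.convexHull(max(cs,key=cv2.contourArea))
    for e in np.arange(2,20,.5):
        a=cv2.approxPolyDP(c,e,True)
        if len(a)==4:break
    mm=m.copy();
    red=cv2.inRange(h,(0,180,80),(6,255,255))|cv2.inRange(h,(174,180,80),(180,255,255))
    n,_,st,ce=cv2.connectedComponentsWithStats(red)
    return a[:,0].astype(float),[(ce[k].round(1),st[k,4]) for k in range(1,n) if st[k,4]>60]
M=np.array([[x,y,z] for x,z in((-.134,.059),(-.002,.093)) for y in(-.138,.138)])
def W(p,M):
    c,s=np.cos(p[2]),np.sin(p[2]);return M@np.array([[c,-s,0],[s,c,0],[0,0,1]]).T+[p[0],p[1],0]
E
python3 - <<'E'
from h import *
I={n:r.camera_info(n) for n in("scene","top")};C={}
for n in I:
    C[n],red=corners(r.capture(n));print(n,C[n].tolist(),red)
def res(p,ns):
    o=[]
    for n in ns:
        q=proj(I[n],W(p,M));d=C[n][None]-q[:,None]
        k=np.linalg.norm(d,axis=2).argmin(1);o.append(d[range(4),k].ravel())
    return np.concatenate(o)
for ns in(["top"],["scene"],["scene","top"]):
    s=least_squares(res,[.62,.07,0],args=(ns,),loss="soft_l1");print(ns,s.x.round(4),res(s.x,ns).round(1))
for n in I: print(n,proj(I[n],W(s.x,np.array([[-.072,.065,.055],[-.072,-.065,.055]]))).round(1))
print("press point",W(s.x,np.array([[-.077,.065,.1]])), r.camera_info("wrist")["pose"].round(3))
E
```

```text
scene [[241.0, 190.0], [335.0, 244.0], [298.0, 291.0], [205.0, 230.0]] [(array([382.2, 161.3]), np.int32(85)), (array([243.8, 230.6]), np.int32(259)), (array([288.9, 259.2]), np.int32(315))]
top [[331.0, 183.0], [328.0, 232.0], [231.0, 230.0], [231.0, 182.0]] [(array([302.7,  71.7]), np.int32(121)), (array([256.1, 208.5]), np.int32(196)), (array([303.6, 209.4]), np.int32(222))]
['top'] [ 0.5542  0.0238 -0.0248] [-3.  -0.6  2.5 -1.  -2.   0.6  2.3  1.2]
['scene'] [ 0.5559  0.0232 -0.0181] [-0.3 -2.2  3.   1.1 -2.1 -0.   0.4  1.9]
['scene', 'top'] [ 0.5549  0.0229 -0.0199] [ 0.  -2.6  3.2  0.8 -2.  -0.4  0.5  1.7 -3.6 -0.1  1.9 -1.  -2.4  1.1
  2.   1.2]
scene [[244.  230.2]
 [288.7 258.5]]
top [[256.5 208.4]
 [304.3 208.9]]
press point [[0.47919085 0.08937793 0.1       ]] [[-0.444 -0.858 -0.257  0.369]
 [-0.896  0.426  0.126  0.57 ]
 [ 0.001  0.286 -0.958  0.384]
 [ 0.     0.     0.     1.   ]]
```

>>> play_rows(
  rows=[
    [[1, 0.035, 0.054, 0, 0.08], [1, 0.07, 0.108, 0, 0.16], [1, 0.105, 0.162, 0, 0.24], [1, 0.14, 0.216, 0, 0.32], [1, 0.175, 0.27, 0, 0.4], [1, 0.21, 0.324, 0, 0.48], [1, 0.245, 0.378, 0, 0.56], [1, 0.28, 0.43, 0, 0.64]],
  ],
  squeeze=10,
)

```text
time_s: 0.87
tcp_pos: [0.3294, 0.3483, 0.2265]
eef_rot: [180.0, 0.0, -81.7]
contact_force: [-0.0, -0.5, -0.1]
gripper_width: 0.0397
gripper_force: 0.0
```

>>> play_rows(
  rows=[
    [[1, 0.06, -0.009, 0, 0.08], [1, 0.12, -0.018, 0, 0.16], [1, 0.18, -0.027, 0, 0.24], [1, 0.24, -0.035, 0, 0.32], [1, 0.3, -0.044, 0, 0.4], [1, 0.36, -0.052, 0, 0.48], [1, 0.42, -0.061, 0, 0.56], [1, 0.476, -0.069, 0, 0.64]],
  ],
)

```text
time_s: 1.53
tcp_pos: [0.3995, 0.1184, 0.2267]
eef_rot: [180.0, 0.0, -136.7]
contact_force: [0.8, 0.4, -0.3]
gripper_width: 0.0007
gripper_force: 0.0
```

Run:
```python
from h import *
s=r.get_state();print(s["tcp_pos"],s["eef_rot"],s["joints"].round(1))
cv2.imwrite("pics/s1.png",cv2.resize(r.capture("scene")[60:330,60:420,::-1],(800,600),interpolation=cv2.INTER_CUBIC))
```

```text
[0.39950241 0.11837277 0.2267379 ] [ 1.79996371e+02  3.17285576e-02 -1.36681071e+02] [ 43.9  -4.9 -29.6  -0.  -65.3 -90.6]
```

View pics/s1.png

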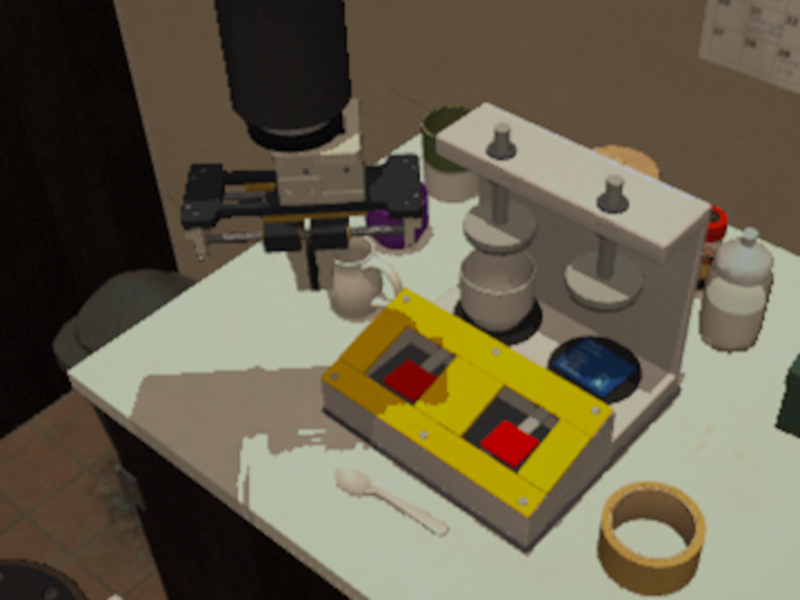

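The gripper is closed and hangs left of the press. The left pad is clear in its window at about (412,380) in the crop, and the spoon and jug haven't moved. I continue the turn and the approach.

>>> play_rows(
  rows=[
    [[1, -0.006, -0.018, 0, 0.075], [1, -0.012, -0.036, 0, 0.15], [1, -0.019, -0.053, 0, 0.225], [1, -0.025, -0.07, 0, 0.3], [1, -0.031, -0.088, 0, 0.375], [1, -0.038, -0.105, 0, 0.45], [1, -0.038, -0.105, 0, 0.521], [1, -0.038, -0.105, 0, 0.521]],
  ],
)

```text
time_s: 2.25
tcp_pos: [0.4496, 0.0949, 0.2263]
eef_rot: [-180.0, -0.0, 178.6]
contact_force: [-0.4, -0.1, 0.2]
gripper_width: 0.0006
gripper_force: 0.0
```

Run:
```python
from h import *
s=r.get_state();print(s["tcp_pos"],s["eef_rot"],s["joints"].round(1))
i=r.camera_info("wrist");print(i["pose"][:3,3]-s["tcp_pos"])
im=r.capture("wrist");_,red=corners(im);print(red)
p=[.5549,.0229,-.0199]
print(proj(i,W(p,np.array([[-.072,.065,.055],[-.072,-.065,.055]]))))
q=proj(i,W(p,np.array([[-.038,.03,.0835],[-.038,.1,.0835],[-.106,.1,.0665],[-.106,.03,.0665]])))
im=im.copy();cv2.polylines(im,[q.astype(np.int32)],True,(0,255,255),1)
cv2.imwrite("pics/w1.png",cv2.resize(im[:,:,::-1],(800,600)))
```

```text
[0.44961781 0.09486295 0.22631001] [-1.79986185e+02 -2.94158568e-02  1.78553237e+02] [  36.6   -0.2  -25.2   -0.   -65.  -128. ]
[-0.07704224  0.00150724  0.15815392]
[(array([153.9, 200.5]), np.int32(989)), (array([253.5, 200.5]), np.int32(894))]
[[253.77821202 201.36224671]
 [153.2415025  201.86620083]]
```

View pics/w1.png

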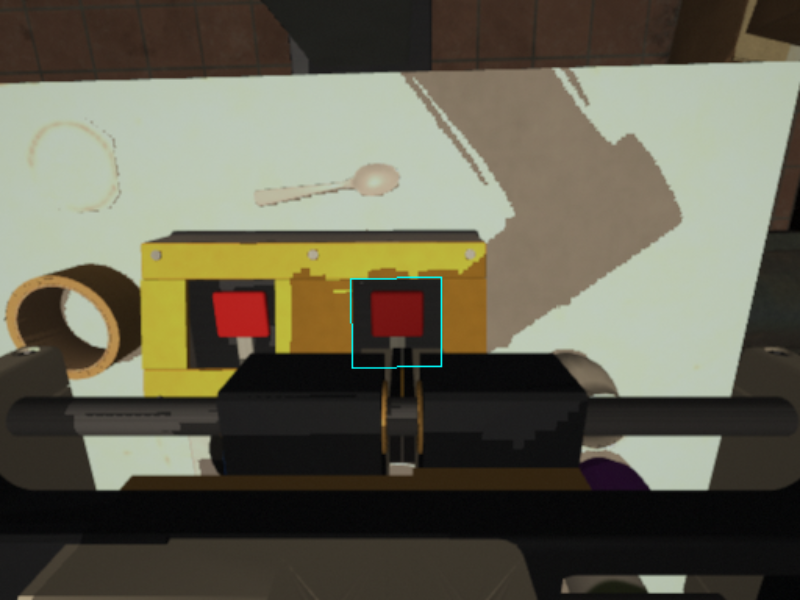

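The fit overlays the window exactly and the left pad sits at (397,315). Before going in I check where the bulky finger blocks begin above the tip.

Run:
```python
from h import *
s=r.get_state();t=s["tcp_pos"];i=r.camera_info("scene")
im=r.capture("scene")
q=proj(i,t+np.array([[0,0,0],[0,0,.02],[0,0,.04],[0,0,.05],[0,0,.066],[0,.035,.05],[0,-.035,.05],[0,.021,.066],[0,-.021,.066]]))
print(q.round(1));c=q[2].astype(int)
x0,y0=c[0]-50,c[1]-45
cr=cv2.resize(im[y0:y0+75,x0:x0+100],(800,600),interpolation=cv2.INTER_CUBIC)
for a in q: cv2.circle(cr,tuple(int(v) for v in (a-[x0,y0]+.5)*8),3,(0,255,255),-1)
cv2.imwrite("pics/s2.png",np.clip(cr[:,:,::-1].astype(float)*1.8,0,255))
```

```text
[[227.2 180. ]
 [226.6 172.4]
 [225.9 164.5]
 [225.6 160.5]
 [225.1 154. ]
 [212.5 153.5]
 [239.1 167.7]
 [217.1 149.8]
 [233.2 158.2]][ WARN:0@0.975] global loadsave.cpp:1063 imwrite_ Unsupported depth image for selected encoder is fallbacked to CV_8U.
```

View pics/s2.png

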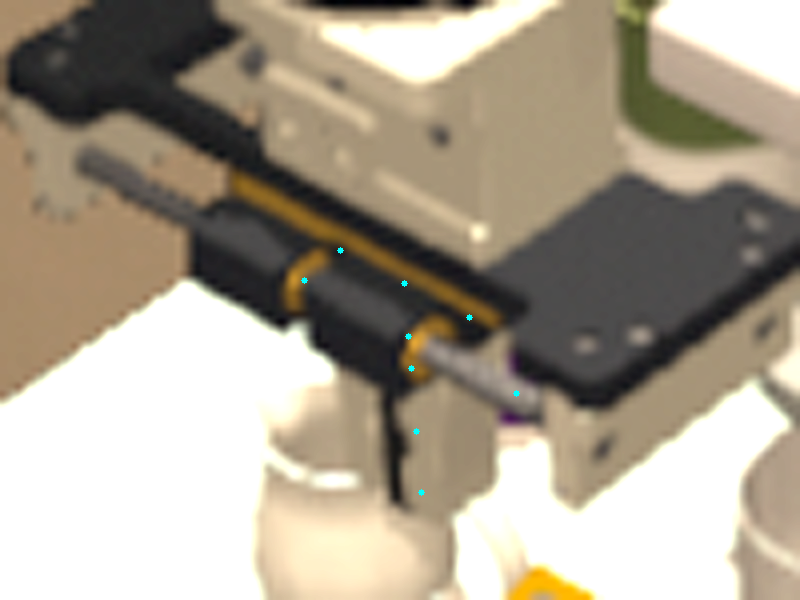

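Run:
```python
from h import *
t=r.get_state()["tcp_pos"];a=r.camera_info("scene");b=r.camera_info("wrist")
for s,w in(((226.2,167.7),(153,226)),((198.7,154.5),(361,226))):
    x=least_squares(lambda p:np.r_[proj(a,p[None])[0]-s,proj(b,p[None])[0]-w],t+[0,0,.05])
    print((x.x-t).round(4),x.fun.round(1))
```

```text
[-0.0393 -0.036   0.0721] [-1.6  1.5 -0.1  0.4]
[-0.0357  0.0385  0.0665] [-1.3  0.4 -0.1  0.2]
```

The block's underside is 66–72 mm above the tip, so it clears the guard. Moving above the window, then down to just over the guard.

>>> play_rows(
  rows=[
    [[1, -0.03, -0.005, 0, 0], [1, -0.058, -0.01, 0, 0], [1, -0.058, -0.01, 0.06, 0], [1, -0.058, -0.01, 0.12, 0], [1, -0.058, -0.01, 0.18, 0], [1, -0.058, -0.01, 0.24, 0], [1, -0.058, -0.01, 0.27, 0], [1, -0.058, -0.01, 0.27, 0]],
  ],
)

```text
time_s: 3.02
tcp_pos: [0.4765, 0.0883, 0.0881]
eef_rot: [-179.8, -0.3, 179.0]
contact_force: [0.2, -0.4, 0.7]
gripper_width: 0.0002
gripper_force: 0.0
```

Run:
```python
from h import *
s=r.get_state();t=s["tcp_pos"];print(t,s["eef_rot"],s["contact_force"])
p=[.5549,.0229,-.0199];i=r.camera_info("scene");im=r.capture("scene").copy()
q=proj(i,W(p,np.array([[-.038,.03,.0835],[-.038,.1,.0835],[-.106,.1,.0665],[-.106,.03,.0665]])))
c=q.mean(0).astype(int);x0,y0=c[0]-60,c[1]-55
cr=cv2.resize(im[y0:y0+90,x0:x0+120],(800,600),interpolation=cv2.INTER_CUBIC);k=800/120
cv2.polylines(cr,[((q-[x0,y0]+.5)*k).astype(np.int32)],True,(0,255,255),1)
cv2.imwrite("pics/s3.png",cv2.convertScaleAbs(cr[:,:,::-1],alpha=1.7))
```

```text
[0.47647963 0.08831562 0.0881216 ] [-179.81684677   -0.32557014  178.96345048] [ 0.22947555 -0.35860087  0.71373586]
```

View pics/s3.png

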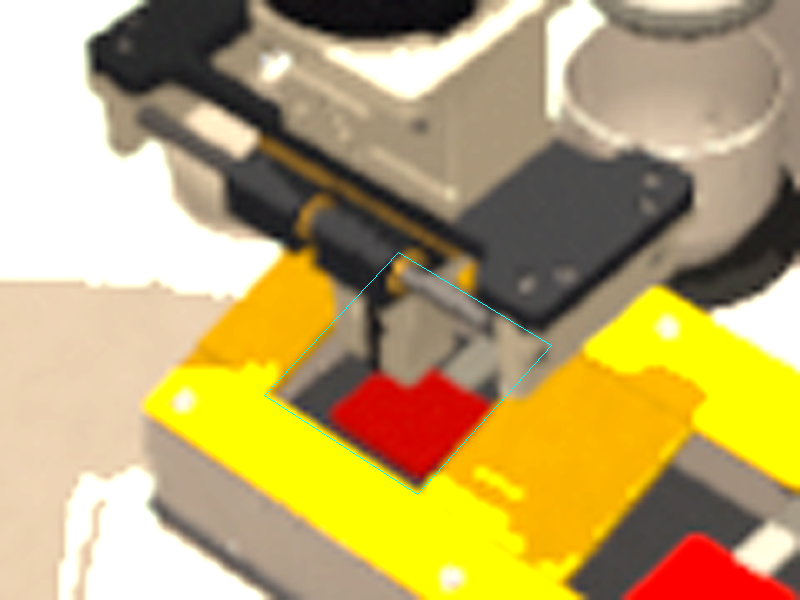

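The tip hangs centred over the left window with red pad below it. Descending slowly.

>>> play_rows(
  rows=[
    [[1, -0.004, -0.002, 0.01, 0], [1, -0.004, -0.002, 0.02, 0], [1, -0.004, -0.002, 0.03, 0], [1, -0.004, -0.002, 0.04, 0], [1, -0.004, -0.002, 0.05, 0], [1, -0.004, -0.002, 0.06, 0], [1, -0.004, -0.002, 0.07, 0], [1, -0.004, -0.002, 0.08, 0]],
  ],
)

```text
time_s: 3.73
tcp_pos: [0.4803, 0.0885, 0.0513]
eef_rot: [-180.0, -0.0, 178.9]
contact_force: [-3.1, 0.6, 6.5]
gripper_width: 0.0008
gripper_force: 3.3
```

>>> play_rows(
  rows=[
    [[1, 0, 0, 0.004, 0], [1, 0, 0, 0.008, 0], [1, 0, 0, 0.012, 0], [1, 0, 0, 0.016, 0], [1, 0, 0, 0.02, 0], [1, 0, 0, 0.022, 0], [1, 0, 0, 0.024, 0], [1, 0, 0, 0.024, 0]],
  ],
)

```text
time_s: 4.4
tcp_pos: [0.481, 0.0886, 0.0399]
eef_rot: [180.0, 0.1, 178.9]
contact_force: [-0.4, -2.0, 6.0]
gripper_width: 0.0005
gripper_force: 3.2
```

Still about 6 N, so not at the stop yet.

>>> play_rows(
  rows=[
    [[1, 0, 0, 0.001, 0], [1, 0, 0, 0.002, 0], [1, 0, 0, 0.003, 0], [1, 0, 0, 0.004, 0], [1, 0, 0, 0.005, 0], [1, 0, 0, 0.006, 0], [1, 0, 0, 0.006, 0], [1, 0, 0, 0.006, 0]],
  ],
)

```text
time_s: 5.07
tcp_pos: [0.4813, 0.0886, 0.0388]
eef_rot: [180.0, 0.1, 178.9]
contact_force: [-7.2, -2.4, 30.6]
gripper_width: 0.0003
gripper_force: 15.5
```

The force jumped to 31 N at 38.8 mm: the lever is at its stop. Drawing straight up.

>>> play_rows(
  rows=[
    [[1, 0, 0, -0.01, 0], [1, 0, 0, -0.03, 0], [1, 0, 0, -0.07, 0], [1, 0, 0, -0.13, 0], [1, 0, 0, -0.2, 0], [1, 0, 0, -0.27, 0], [1, 0, 0, -0.34, 0], [1, 0, 0, -0.36, 0]],
  ],
)

```text
time_s: 5.73
tcp_pos: [0.4823, 0.0893, 0.2217]
eef_rot: [179.8, 0.4, 178.9]
contact_force: [1.1, 0.1, 1.6]
gripper_width: 0.0004
gripper_force: 0.0
```

>>> play_rows(
  rows=[
    [[1, 0.03, 0.04, 0, 0], [1, 0.06, 0.08, 0, 0], [1, 0.09, 0.12, 0, 0], [1, 0.1, 0.16, 0, 0], [1, 0.1, 0.2, 0, 0], [1, 0.1, 0.24, 0, 0], [1, 0.1, 0.24, 0, 0], [1, 0.1, 0.24, 0, 0]],
  ],
)

```text
time_s: 6.4
tcp_pos: [0.4323, 0.2101, 0.2158]
eef_rot: [-180.0, -0.1, 179.0]
contact_force: [0.2, -0.1, 0.2]
gripper_width: 0.0007
gripper_force: 0.0
```

Run:
```python
from h import *
s=r.get_state();print(s["tcp_pos"],s["contact_force"])
im=r.capture("scene");print(corners(im)[1])
p=[.5549,.0229,-.0199];i=r.camera_info("scene")
print(proj(i,W(p,np.array([[-.072,.065,.039],[-.0745,.065,.039]]))),proj(i,W(p,np.array([[.07,.065,.113],[.07,.065,.158]]))))
cv2.imwrite("pics/s4.png",cv2.resize(im[60:330,60:420,::-1],(800,600),interpolation=cv2.INTER_CUBIC))
```

```text
[0.4323115  0.21011738 0.21581006] [ 0.21162772 -0.12535411  0.16281618]
[(array([382.3, 161.3]), np.int32(89)), (array([244.2, 232.8]), np.int32(178)), (array([288.9, 259.2]), np.int32(315))]
[[244.24320642 234.95022136]
 [243.51034966 235.56452375]] [[283.60419541 179.60240643]
 [283.92936888 164.76030177]]
```

View pics/s4.png

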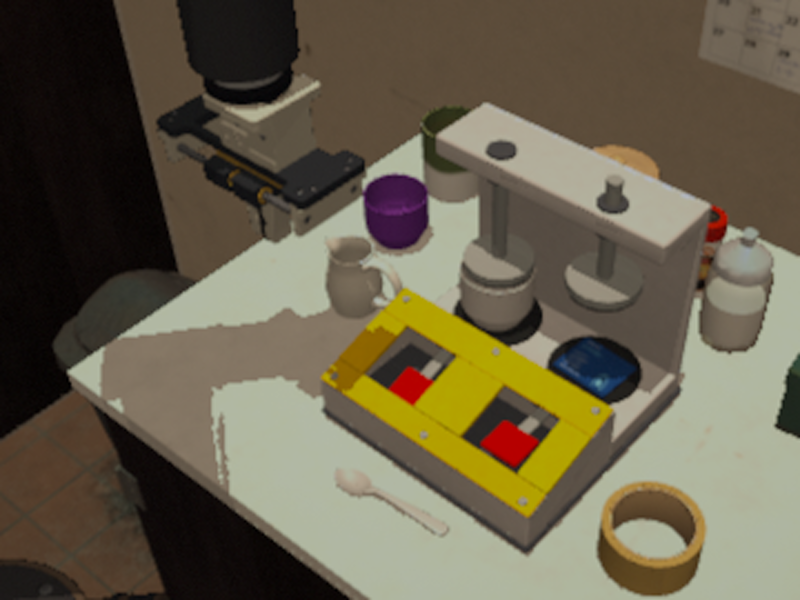

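The left head is now down on the cup's rim (497,258), the right lever is still up, and everything else stands where it was. Handing in.

```bash
python3 -c "
from plant import r
print(r.close_job())"
```

```text
the job is handed in; nothing more can be done
None
```

I pressed the left lever, the one in front of the white cup, down to its stop, drew the arm clear and handed the job in. The last camera picture shows the left head down at the cup's rim, the right lever still up and nothing else visibly moved; no verdict came back.

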